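Trace a bracket seam with a sprung stylus

TASK

Take the stylus out of the blue tray, lay it in the leaning rest with its red tip down and let go, then take it again from there like a pen. With it trace the bracket's inside corner seam from the green dot past the bend to the red dot: the red tip lightly pressed into the corner all the way, its spring partly in but never bottomed, at about 2 to 3 cm a second. Then lay the stylus back in the leaning rest, tip down, and leave the jar, the screwdriver and the collar where they are.

Things in the scene. Friction and masses are not known exactly. Their poses are not given: they have to be found in the camera images.
- stylus: Stylus, 0.1 kg: square black handle 100 x 20 x 20 mm, yellow band near its front, steel nose (9 mm thick, 15 mm long), thin sprung rod ending in a red ball of 8 mm. Origin: middle of the handle, on its axis. x points from tip to tail: tail face at +50 mm (brass button 3 mm beyond), handle front at -50, ball centre at -110. Starts lying flat in the tray on its handle, axis 15 mm above the table.
- stylus_tip (a point): Centre of the stylus's red ball, radius 4 mm. 110 mm in front of the handle's middle while the spring is out.
- plunger (a joint): How far the sprung tip is pushed back along the stylus axis into the handle: 0 m = fully out, 0.010 = bottomed. It starts to give at about 0.75 N, takes 250 N/m more (about 2 N at 5 mm, 3.2 N at 10 mm) and springs back by itself.
- tray: Blue open tray, fixed, outside 210 mm (x) by 150 mm (y), 40 mm high, walls and floor 5 mm. Origin: centre of its underside. The stylus lies along the tray's x within 0.12 rad, tip to -x, tail 10 to 30 mm from the +x end wall.
- rest: Leaning pen rest, fixed: black base 130 x 90 x 10 mm, two aluminium pillars with open-topped saddles for the handle (walls 28 mm apart, up to 4 mm above its axis). Holds the stylus 0.66 rad off level, ball low towards the rest's -x, tail high towards +x. They take the stylus's x = -48 to -32 and +34 to +50 mm; between them the handle is free for fingers. Origin: centre of the underside.
- rest_seat (a point): Where the stylus's origin lies in the rest: 100 mm above the table, over the rest's origin. A lip across the foot of the low saddle, reaching up to 6 mm below the handle's axis, stops the handle's front face 3 mm lower down the slope, so the stylus may settle up to 3 mm down. Between the saddles nothing fixed is nearer than 22 mm to the axis.
- rest_tip (a point): Where the centre of the red ball then is, 87 mm towards the rest's -x from the seat and 67 mm lower.
- bracket: Bracket on an aluminium pallet 130 (x) x 180 (y) x 35 mm, fixed: white base plate 115 x 150 mm, top 43 mm above the table; grey upright 8 mm thick, 120 mm high above it, on the -x (robot) side, bent in the middle, both ends 0.253 rad towards +x. The seam, a thin copper line, is their inside corner on the +x side. Green dot: start (+y end); red dot: finish (-y end). Origin: centre of the underside.
- jar: Bystander: amber jar with black cap, 44 mm wide, 70 mm high, on the table. Origin: centre of its underside.
- screwdriver: Bystander: screwdriver with red handle lying on the table beyond the work. Origin: under its middle.
- collar: Bystander: brass collar 40 mm wide, 18 mm high. Origin: centre of its underside.
- seam_0 (a point): Seam, start of the traced seam, by the green dot (the plate also carries two brass screw heads 6 mm high, 42 mm to +x and 60 mm to either y side of its middle): where the centre of the 8 mm ball is when it touches both base plate and upright (4 mm from each). Points 0 to 3 and 3 to 6 lie on straight lines, 20 mm apart.
- seam_1 (a point): Seam, point 1 of 0 to 6: where the centre of the 8 mm ball is when it touches both base plate and upright (4 mm from each). Points 0 to 3 and 3 to 6 lie on straight lines, 20 mm apart.
- seam_2 (a point): Seam, point 2 of 0 to 6: where the centre of the 8 mm ball is when it touches both base plate and upright (4 mm from each). Points 0 to 3 and 3 to 6 lie on straight lines, 20 mm apart.
- seam_3 (a point): Seam, the bend: where the centre of the 8 mm ball is when it touches both base plate and upright (4 mm from each). Points 0 to 3 and 3 to 6 lie on straight lines, 20 mm apart.
- seam_4 (a point): Seam, point 4 of 0 to 6: where the centre of the 8 mm ball is when it touches both base plate and upright (4 mm from each). Points 0 to 3 and 3 to 6 lie on straight lines, 20 mm apart.
- seam_5 (a point): Seam, point 5 of 0 to 6: where the centre of the 8 mm ball is when it touches both base plate and upright (4 mm from each). Points 0 to 3 and 3 to 6 lie on straight lines, 20 mm apart.
- seam_6 (a point): Seam, finish, by the red dot: where the centre of the 8 mm ball is when it touches both base plate and upright (4 mm from each). Points 0 to 3 and 3 to 6 lie on straight lines, 20 mm apart.

How it is judged:
By the outcome, as a careful person would: the job done as asked, in the order asked, and still so for the second after the job is handed in, with the robot touching nothing.
It also fails if it takes over 70 s, if anything falls off the work surface, if the arm or the gripper's body presses on something with over 40 N, if the wrist force passes 120 N, or if a joint passes its speed limit or range.

ROBOT

A 7-joint arm with a two-finger parallel gripper is mounted at the origin on the work surface. World frame = base frame: x ahead of the robot, y to its left, z up, the work surface at z = 0. Lengths are in m, angles in rad, forces in N, time in s.
With the tool pointing down it reaches from about 0.425 to 0.8 m from the base axis. Payload 8.3 kg.
Tool frame: the origin (TCP) lies midway between the tips of the shut fingers; the grasp point (between the pads) lies 19 mm behind it; z points along the fingers, y is the line along which they close (so a half turn about z gives the same grasp; the last joint's range is limited). The gripper opens to 85 mm and grips with 20 to 120 N. Pads are 22 mm wide; open, the fingers measure 114 mm over their backs; the gripper's body (76 mm by 85 mm) begins 54 mm behind the grasp point. The pads swing forward as they close: fully open they stand 13 mm farther back than shut.
Start: joints at [1.142, 0.383, 0.016, 1.37, -0.006, 1.388, -0.046], TCP at [0.224, -0.584, 0.231] pointing down, gripper open.
Joint ranges: [-2.95, 2.95], [-0.25, 2.06], [-1.52, 1.56], [0.18, 2.33], [-1.44, 4.58], [0.02, 2.06], [-3.01, 3.01]. Speed limits (rad/s): [2.39, 2.39, 3.01, 3.01, 3.14, 3.14, 3.14].

INTERFACE

Orientations are given as a 3x3 rotation matrix whose columns are the frame's x, y, z axes.
In Python, from workcell import read_state, viewer, workorder gives the robot as it stands.
- The arm moves only by the shell command python3 -m jog 'ROWS'. ROWS is JSON, a list of rows, each a list of 3 entries, a list of its own where there are three numbers: the shift along the world's x, y, z scaled (see below), then the turn, a rotation vector about the world's x, y, z scaled (see below), then the opening, from 0 (shut) to 1 (fully open). In form: [[[tx, ty, tz], [ax, ay, az], gripper], ...]. A call has 1 to 10 rows; each row is the pose to reach, as a shift and turn from the pose commanded when the call began; what a row does not reach only later rows make up. The controller multiplies each number of a shift by 50 cm and each number of a turn by 120 degrees. A row lasts 1/8 s, in which the tool goes at most 62.5 mm and 10.7 degrees, less where a joint would pass 70% of its speed; a pose out of reach is approached as far as the arm can. A call with a number of a shift or a turn outside -1 to 1 is refused whole. A call with a gripper value outside its range is refused whole. The fingers move at their own pace and stop on an object; the grip force is fixed at half the most. Time passes only in rows, so rows that repeat a pose let the fingers close. It gives the time, the measured TCP pose, the force, the opening and the grip force at its end, in the units of the state.
- read_state(): the state, without advancing time (a new reading comes with each control period).
- viewer.snapshot(name): name is "scene" or "top" or "wrist"; returns (picture, depth): 480x640x3 uint8, blue, green, red; 480x640 float32, m along the optical axis (not along the pixel's ray), 0 where there is no reading.
- viewer.camera_model(name): a dict with "mtx" (3x3 intrinsics, pixels), "D" ([k1, k2, p1, p2, k3] as OpenCV has them; the pictures are not rectified), "T" (4x4, takes a point from camera to world coordinates). Camera axes: x right, y down, z forward; pixel columns grow to the right and rows downward; lengths in m; the calibration is good to about 2 mm. A picture is of the moment at which its call begins: read the wrist's pose just before it. camera_model takes no time and is no camera call; for the wrist camera it gives the pose at the moment of the call.
- workorder.job_done(): hands the job in; it is judged then, once.
The state is a dict: "clock": time; "joint_positions": joint angles; "dq": joint speeds; "effort": joint torques, N m; "position": TCP position; "ee_rot": TCP orientation; "force": force on the tool from outside, world axes, zero at the start; "ft_torque": the same for the moment, N m; "finger_gap": finger opening in m; "grip_force": force on a finger pad.
Only numpy, scipy, OpenCV 4.12 (cv2) and the standard library are available. Lean on these libraries where they do the work, as an engineer would, in place of code of your own. Each camera call takes 0.05 s, during which the arm holds its last target. There are 200 camera calls.

## Working session

There is one attempt and no reset: what is moved stays moved. The work goes in short steps, Python scripts to look and compute and a shell command to move; the robot and the scene stay as the last step left them, time stands still between calls to the robot, and variables do not carry over. Pictures are saved under pics/ and viewed, at most 13 in all, crops included, and the job is handed in when it is done.

```bash
ls; mkdir -p pics
python3 - <<'E'
from workcell import read_state, viewer
import cv2, numpy as np
s=read_state(); print(s)
for n in ("scene","top"):
    im,d=viewer.snapshot(n); cv2.imwrite(f"pics/{n}0.png",im); np.save(f"{n}0.npy",d)
    print(n,{k:np.round(v,4).tolist() for k,v in viewer.camera_model(n).items()})
E
```

```text
pics
{'clock': 0.0, 'joint_positions': array([ 1.14211213,  0.38420627,  0.01635783,  1.37116059, -0.00632311,
        1.38820966, -0.04651421]), 'dq': array([-7.42459602e-04, -1.49976328e-03, -9.84529128e-04, -5.55908295e-06,
        8.96917458e-04, -7.44898562e-04,  9.82564398e-04]), 'effort': array([ 6.43746466e-05, -6.27597213e+01,  8.44356883e-01, -3.71819651e+01,
        1.65676576e-02,  1.41531072e-02,  4.20850563e-05]), 'position': array([ 0.22341865, -0.58315799,  0.2302957 ]), 'ee_rot': array([[ 9.33822004e-01,  3.57737305e-01, -6.97437180e-04],
       [ 3.57737985e-01, -9.33820258e-01,  1.80571743e-03],
       [-5.30847869e-06, -1.93571844e-03, -9.99998126e-01]]), 'force': array([-0.01644561, -0.36892244, -0.16097491]), 'ft_torque': array([ 0.02253603,  0.01625754, -0.00332899]), 'grip_force': 0.0, 'finger_gap': 0.08525303251920618}
scene {'mtx': [[573.8074, 0.0, 310.6185], [0.0, 573.8074, 233.7111], [0.0, 0.0, 1.0]], 'D': [-0.055, 0.0, 0.0, 0.0, 0.0], 'T': [[0.5202, 0.7245, -0.4522, 1.0621], [0.854, -0.4487, 0.2635, -0.2687], [-0.012, -0.5232, -0.8521, 0.9568], [0.0, 0.0, 0.0, 1.0]]}
top {'mtx': [[593.5349, 0.0, 322.9886], [0.0, 593.5349, 232.8881], [0.0, 0.0, 1.0]], 'D': [-0.0336, 0.0, 0.0, 0.0, 0.0], 'T': [[0.012, -0.9847, 0.174, 0.3405], [-0.9998, -0.0091, 0.0173, -0.0033], [-0.0154, -0.1742, -0.9846, 1.3966], [0.0, 0.0, 0.0, 1.0]]}
```

View pics/scene0.png

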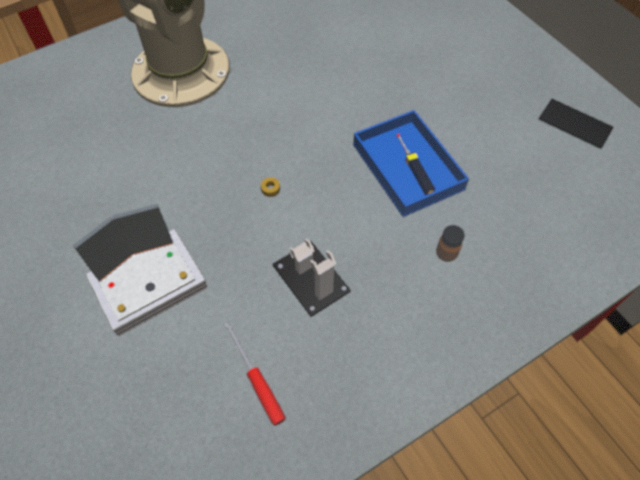

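View pics/top0.png

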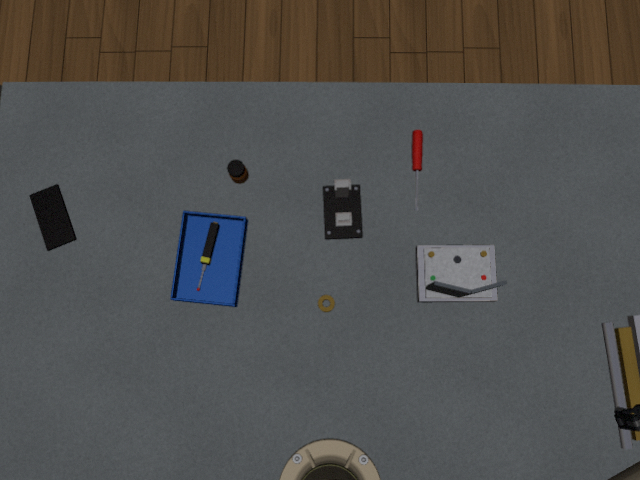

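Scene shows the tray (410,165 px), rest (312,278), bracket (140,270) and green/red dots at (170,254)/(111,285). The top view gives tray (210,258), rest (342,211), bracket (457,273), with the stylus tip toward the robot and the rest's tall pillar at +x. Next I measure coarsely.

```bash
cat > h.py <<'E'
import cv2, numpy as np
from workcell import read_state, viewer
def ray(m,uv):
    p=cv2.undistortPoints(np.array(uv,float).reshape(-1,1,2),m["mtx"],np.array(m["D"],float)).reshape(-1,2)
    d=np.c_[p,np.ones(len(p))]@m["T"][:3,:3].T
    return m["T"][:3,3],d
def onz(m,uv,z):
    o,d=ray(m,uv); return o+d*((z-o[2])/d[:,2])[:,None]
def tri(m1,a,m2,b):  # closest point of two rays, and the gap
    o1,d1=ray(m1,a);o2,d2=ray(m2,b);d1=d1[0]/np.linalg.norm(d1[0]);d2=d2[0]/np.linalg.norm(d2[0])
    s=np.linalg.lstsq(np.c_[d1,-d2],o2-o1,rcond=None)[0];p,q=o1+s[0]*d1,o2+s[1]*d2
    return (p+q)/2,np.linalg.norm(p-q)
def blobs(mask,amin=4):
    n,l,st,c=cv2.connectedComponentsWithStats(mask.astype(np.uint8))
    return [(c[i],st[i,4],l==i) for i in range(1,n) if st[i,4]>=amin]
def hsv(im,lo,hi): return cv2.inRange(cv2.cvtColor(im,cv2.COLOR_BGR2HSV),np.array(lo),np.array(hi))>0
def big(mask):
    c=max(cv2.findContours(mask.astype(np.uint8),cv2.RETR_EXTERNAL,cv2.CHAIN_APPROX_NONE)[0],key=cv2.contourArea)
    return c
E
python3 - <<'E'
from h import *
np.set_printoptions(precision=4,suppress=True)
M={n:viewer.camera_model(n) for n in("scene","top")};I={n:cv2.imread(f"pics/{n}0.png") for n in M}
def rect(pts):
    r=cv2.minAreaRect((pts[:,:2]*1000).astype(np.float32)); return r
for n in M:
    im,m=I[n],M[n]; print("==",n)
    b=hsv(im,(105,150,40),(130,255,255)); c=big(b); print("tray rim z=.04",rect(onz(m,c,.04)))
    x,y,w,h=cv2.boundingRect(c); roi=np.zeros(b.shape,bool); roi[y:y+h,x:x+w]=1
    hull=np.zeros(b.shape,np.uint8); cv2.fillPoly(hull,[cv2.convexHull(c)],1); hull=cv2.erode(hull,np.ones((9,9)))>0
    dk=hull&(im.max(2)<50); print("handle top z=.025",rect(onz(m,big(dk),.025)))
    for nm,lo,hi,z in(("yel",(22,120,100),(35,255,255),.02),("red",(170,100,80),(180,255,255),.015),("red",(0,120,80),(8,255,255),.015)):
        for c_,a,_ in blobs(hull&hsv(im,lo,hi),2): print(nm,c_,a,onz(m,[c_],z))
    bx=(slice(180,320),slice(260,370)) if n=="scene" else (slice(170,250),slice(310,375))
    k=np.zeros(b.shape,bool);k[bx]=im[bx].max(2)<50
    print("rest base z=.01",rect(onz(m,big(k),.01)))
    bx=(slice(190,340),slice(70,215)) if n=="scene" else (slice(240,310),slice(405,505))
    for nm,lo,hi in(("green",(50,100,60),(80,255,255)),("red",(0,130,80),(8,255,255)),("red",(172,130,80),(180,255,255)),("brass",(14,100,80),(30,255,255))):
        k=np.zeros(b.shape,bool);k[bx]=hsv(im,lo,hi)[bx]
        for c_,a,_ in blobs(k): print(nm,c_,a,onz(m,[c_],.049 if nm=="brass" else .043))
cv2.imwrite("pics/crop1.png",np.hstack([cv2.resize(I["scene"][190:340,70:220],None,fx=2.6,fy=2.6,interpolation=2),cv2.resize(I["top"][165:265,300:400],(390,390),interpolation=2)]))
E
```

```text
== scene
tray rim z=.04 ((522.2553100585938, 283.084228515625), (149.46929931640625, 209.32676696777344), 84.9081802368164)Traceback (most recent call last):
  File "<stdin>", line 11, in <module>
  File "h.py", line 18, in big
    c=max(cv2.findContours(mask.astype(np.uint8),cv2.RETR_EXTERNAL,cv2.CHAIN_APPROX_NONE)[0],key=cv2.contourArea)
ValueError: max() iterable argument is empty
```

```bash
cat > m1.py <<'E'
from h import *
np.set_printoptions(precision=4,suppress=True)
M={n:viewer.camera_model(n) for n in("scene","top")};I={n:cv2.imread(f"pics/{n}0.png") for n in M}
def rect(pts): return [np.round(v,2).tolist() for v in cv2.minAreaRect((pts[:,:2]*1000).astype(np.float32))]
for n in M:
    im,m=I[n],M[n]; print("==",n)
    b=hsv(im,(105,150,40),(130,255,255)); c=big(b); print("tray rim z=.04",rect(onz(m,c,.04)))
    hull=np.zeros(b.shape,np.uint8); cv2.fillPoly(hull,[cv2.convexHull(c)],1); hull=cv2.erode(hull,np.ones((17,17)))>0
    dk=hull&~b&(im.max(2)<75)
    if dk.any(): print("handle top z=.025",rect(onz(m,big(dk),.025)))
    for nm,lo,hi,z in(("yel",(22,120,100),(35,255,255),.02),("red",(165,100,80),(180,255,255),.015),("red",(0,120,80),(8,255,255),.015)):
        for c_,a,_ in blobs(hull&hsv(im,lo,hi),2): print(nm,c_,a,onz(m,[c_],z))
    bx=(slice(225,320),slice(260,370)) if n=="scene" else (slice(170,250),slice(310,375))
    k=np.zeros(b.shape,bool);k[bx]=im[bx].max(2)<75
    if k.any(): print("rest base z=.01",rect(onz(m,big(k),.01)))
    bx=(slice(190,340),slice(70,215)) if n=="scene" else (slice(240,310),slice(405,505))
    for nm,lo,hi in(("green",(50,100,60),(80,255,255)),("red",(0,130,80),(8,255,255)),("red",(172,130,80),(180,255,255)),("brass",(14,100,80),(30,255,255))):
        k=np.zeros(b.shape,bool);k[bx]=hsv(im,lo,hi)[bx]
        for c_,a,_ in blobs(k): print(nm,c_,a,onz(m,[c_],.049 if nm=="brass" else .043))
cv2.imwrite("pics/crop1.png",np.hstack([cv2.resize(I["scene"][190:340,70:220],None,fx=2.6,fy=2.6,interpolation=2),cv2.resize(I["top"][165:265,300:400],(390,390),interpolation=2)]))
E
python3 m1.py
```

```text
== scene
tray rim z=.04 [[522.26, 283.08], [149.47, 209.33], 84.91]
handle top z=.025 [[560.76, 282.77], [20.52, 72.36], 78.39]
yel [411.3125 156.5   ] 48 [[0.5141 0.2983 0.02  ]]
red [397.5 135. ] 2 [[0.4477 0.3117 0.015 ]]
rest base z=.01 [[640.31, -25.27], [128.0, 87.08], 3.15]
green [169.3636 253.9091] 11 [[ 0.4775 -0.23    0.043 ]]
red [111.  284.5] 18 [[ 0.48   -0.3461  0.043 ]]
brass [182.6333 274.5333] 30 [[ 0.533  -0.2273  0.049 ]]
brass [120.7419 307.6452] 31 [[ 0.5353 -0.3473  0.049 ]]
== top
tray rim z=.04 [[519.59, 285.49], [150.01, 209.45], 84.78]
handle top z=.025 [[556.74, 286.7], [22.28, 101.01], 79.27]
yel [204.9535 259.2326] 43 [[0.5184 0.2972 0.02  ]]
red [198.     288.6667] 6 [[0.4496 0.3115 0.015 ]]
rest base z=.01 [[638.09, -23.9], [133.48, 93.3], 3.14]
green [432.6 277.6] 15 [[ 0.4784 -0.231   0.043 ]]
red [483.1579 277.0526] 19 [[ 0.4807 -0.3464  0.043 ]]
brass [483.28 253.4 ] 25 [[ 0.5344 -0.347   0.049 ]]
brass [431. 254.] 21 [[ 0.5319 -0.2274  0.049 ]]
```

View pics/crop1.png

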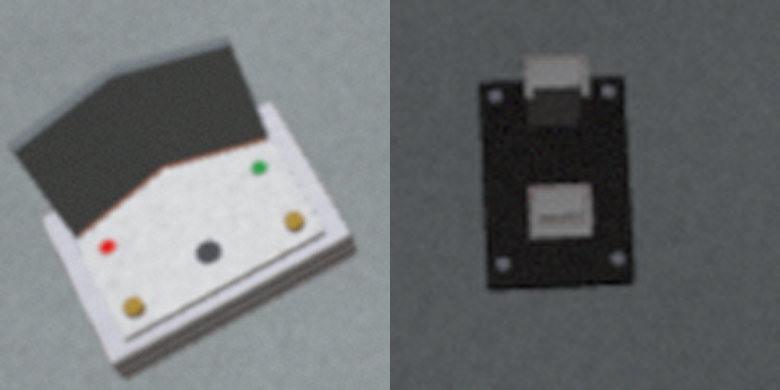

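Both views agree within 1–2 mm. The crop shows the copper seam from (268,140) via the bend (165,167) to (80,233), and the rest's tall saddle at the top (+x). I'll start by going over the bracket for a wrist view.

```bash
python3 -m jog '[[[0.09,0.07,0.1],[0,0,-0.03],1],[[0.18,0.15,0.2],[0,0,-0.06],1],[[0.27,0.22,0.2],[0,0,-0.09],1],[[0.36,0.29,0.2],[0,0,-0.12],1],[[0.45,0.36,0.2],[0,0,-0.165],1],[[0.54,0.44,0.2],[0,0,-0.165],1],[[0.63,0.52,0.2],[0,0,-0.165],1],[[0.7,0.58,0.2],[0,0,-0.165],1],[[0.7,0.58,0.2],[0,0,-0.165],1],[[0.7,0.58,0.2],[0,0,-0.165],1]]'
python3 - <<'E'
from h import *
np.set_printoptions(precision=4,suppress=True)
m=viewer.camera_model("wrist"); im,d=viewer.snapshot("wrist"); cv2.imwrite("pics/w1.png",im)
np.savez("w1.npz",d=d,**{k:np.array(v) for k,v in m.items()})
print(m,read_state()["joint_positions"])
E
```

```text
clock: 1.35
position: [0.5732, -0.294, 0.3306]
ee_rot: [[1.0, 0.02, -0.001], [0.02, -1.0, -0.0], [-0.001, 0.0, -1.0]]
force: [0.3, -0.5, -0.6]
finger_gap: 0.0851
grip_force: 0.0
{'mtx': array([[383.8559,   0.    , 319.2515],
       [  0.    , 383.8559, 243.9011],
       [  0.    ,   0.    ,   1.    ]]), 'D': array([-0.0579,  0.    ,  0.    ,  0.    ,  0.    ]), 'T': array([[ 0.021 , -0.9453, -0.3255,  0.6579],
       [-0.9998, -0.0197, -0.0071, -0.292 ],
       [ 0.0002,  0.3255, -0.9455,  0.4728],
       [ 0.    ,  0.    ,  0.    ,  1.    ]])} [ 0.5147  0.4181 -0.1394  1.1064  0.0574  1.6212 -1.1622]
```

View pics/w1.png

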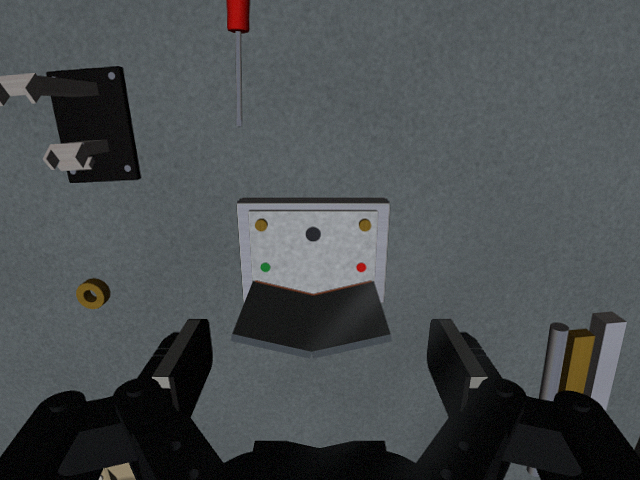

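The wrist view shows the seam from (252,282) via the bend (313,295) to (375,282), with dots at (265,267) and (361,267). I'll fit the seam lines from the wrist and scene views.

```bash
cat > m2.py <<'E'
from h import *
np.set_printoptions(precision=4,suppress=True)
z=np.load("w1.npz"); mw={k:z[k] for k in("mtx","D","T")}
for n,im,m,bx in(("wrist",cv2.imread("pics/w1.png"),mw,(200,310,240,390)),("scene",cv2.imread("pics/scene0.png"),viewer.camera_model("scene"),(225,300,70,190))):
    print("==",n); y0,y1,x0,x1=bx
    for nm,lo,hi,zz in(("green",(50,100,60),(80,255,255),.043),("red",(0,130,80),(8,255,255),.043),("brass",(14,100,80),(30,255,255),.049)):
        k=np.zeros(im.shape[:2],bool);k[y0-30:y1+30,x0-20:x1+20]=hsv(im,lo,hi)[y0-30:y1+30,x0-20:x1+20]
        for c,a,_ in blobs(k,8): print(nm,c,a,onz(m,[c],zz))
    cu=np.zeros(im.shape[:2],bool); H=cv2.cvtColor(im,cv2.COLOR_BGR2HSV)
    f=im.astype(int); cu[y0:y1,x0:x1]=((f[...,2]-f[...,0])>22)[y0:y1,x0:x1]&((H[...,0]<14)|(H[...,0]>172))[y0:y1,x0:x1]
    # copper: brightness weighted row per column, outside the red dot
    B=[b for b in blobs(cu,6)]; print([(b[0].round(1),b[1]) for b in B])
    uv=[]
    for b in B:
        ys,xs=np.nonzero(b[2])
        if np.ptp(xs)<12: continue
        for x in np.unique(xs):
            r=ys[xs==x]; w=(f[r,x,2]-f[r,x,0]); uv.append((x,(r*w).sum()/w.sum()))
    P=onz(m,uv,.043); yb=P[:,1]
    R=np.array([[np.cos(.02),np.sin(.02)],[-np.sin(.02),np.cos(.02)]]); q=(P[:,:2]-[.4916,-.288])@R.T
    print("local ends",q[q[:,1].argmin()],q[q[:,1].argmax()])
    L=[]
    for sgn in(1,-1):
        s=(q[:,1]*sgn>8)&(q[:,1]*sgn<66); c=np.polyfit(q[s,1],q[s,0],1); L.append(c); print("slope/off",c,"rms",np.std(q[s,0]-np.polyval(c,q[s,1])),s.sum())
    yb=(L[1][1]-L[0][1])/(L[0][0]-L[1][0]); xb=np.polyval(L[0],yb); print("bend local",xb,yb,"world",np.array([xb,yb])@R+[.4916,-.288])
E
python3 m2.py
```

```text
== wrist
green [265. 267.] 67 [[ 0.479  -0.2302  0.043 ]]
red [360.9077 267.0308] 65 [[ 0.4814 -0.3463  0.043 ]]
brass [260.4476 225.019 ] 105 [[ 0.5335 -0.2271  0.049 ]]
brass [364.6765 225.1078] 102 [[ 0.5359 -0.3469  0.049 ]]
[(array([360.9, 267.2]), np.int32(82)), (array([311.6, 287.7]), np.int32(239))]
local ends [-0.0299 -0.0711] [-0.0295  0.0712]Traceback (most recent call last):
  File "m2.py", line 24, in <module>
    s=(q[:,1]*sgn>8)&(q[:,1]*sgn<66); c=np.polyfit(q[s,1],q[s,0],1); L.append(c); print("slope/off",c,"rms",np.std(q[s,0]-np.polyval(c,q[s,1])),s.sum())
                                        ~~~~~~~~~~^^^^^^^^^^^^^^^^^
    raise TypeError("expected non-empty vector for x")
TypeError: expected non-empty vector for x
```

```bash
sed -i 's/>8)/>.006)/;s/<66)/<.066)/' m2.py; python3 m2.py
```

```text
== wrist
green [265. 267.] 67 [[ 0.479  -0.2302  0.043 ]]
red [360.9077 267.0308] 65 [[ 0.4814 -0.3463  0.043 ]]
brass [260.4476 225.019 ] 105 [[ 0.5335 -0.2271  0.049 ]]
brass [364.6765 225.1078] 102 [[ 0.5359 -0.3469  0.049 ]]
[(array([360.9, 267.2]), np.int32(82)), (array([311.6, 287.7]), np.int32(239))]
local ends [-0.0299 -0.0711] [-0.0295  0.0712]
slope/off [ 0.2602 -0.0483] rms 0.00019538617903012124 49
slope/off [-0.2594 -0.0481] rms 0.00020963217844648143 49
bend local -0.04821910864399831 0.00027133451474145283 world [ 0.4434 -0.2887]
== scene
green [169.3636 253.9091] 11 [[ 0.4775 -0.23    0.043 ]]
red [111.  284.5] 18 [[ 0.48   -0.3461  0.043 ]]
brass [182.6333 274.5333] 30 [[ 0.533  -0.2273  0.049 ]]
brass [120.7419 307.6452] 31 [[ 0.5353 -0.3473  0.049 ]]
[(array([133.1, 257.9]), np.int32(147)), (array([110.7, 284.5]), np.int32(46))]
local ends [-0.0341 -0.0706] [-0.0327  0.0688]
slope/off [ 0.2604 -0.051 ] rms 0.0004003106182124421 33
slope/off [-0.2626 -0.051 ] rms 0.0003444507758547502 27
bend local -0.05102688646929376 -6.767416371926483e-06 world [ 0.4406 -0.289 ]
```

```bash
python3 -m jog '[[[0,0.12,0],[0,0,-0.02],1],[[0,0.24,0],[0,0,-0.04],1],[[0,0.36,0],[0,0,-0.06],0.7],[[-0.01,0.48,0],[0,0,-0.08],0.7],[[-0.02,0.6,-0.04],[0,0,-0.1],0.7],[[-0.03,0.72,-0.08],[0,0,-0.105],0.7],[[-0.035,0.84,-0.12],[0,0,-0.105],0.7],[[-0.035,0.96,-0.16],[0,0,-0.105],0.7],[[-0.035,1,-0.2],[0,0,-0.105],0.7],[[-0.035,1,-0.2],[0,0,-0.105],0.7]]'
python3 -m jog '[[[0,0.12,-0.08],[0,0,0],0.7],[[0,0.165,-0.16],[0,0,0],0.7],[[0,0.165,-0.16],[0,0,0],0.7]]'
python3 - <<'E'
from h import *
np.set_printoptions(precision=4,suppress=True)
s=read_state();m=viewer.camera_model("wrist"); im,d=viewer.snapshot("wrist"); cv2.imwrite("pics/w2.png",im)
print(s["position"],s["joint_positions"])
b=hsv(im,(105,120,30),(130,255,255)); c=big(b)
hull=np.zeros(b.shape,np.uint8); cv2.fillPoly(hull,[cv2.convexHull(c)],1); hull=cv2.erode(hull,np.ones((25,25)))>0
for nm,lo,hi,z in(("yel",(22,120,80),(35,255,255),.025),("red",(165,100,60),(180,255,255),.015),("red",(0,120,60),(8,255,255),.015)):
    for c_,a,_ in blobs(hull&hsv(im,lo,hi),15): print(nm,c_,a,onz(m,[c_],z))
for c_,a,k in blobs(hull&~b&(im.max(2)<60),300):
    r=cv2.minAreaRect((onz(m,big(k),.025)[:,:2]*1000).astype(np.float32)); print("dark",c_,a,r)
E
```

```text
clock: 2.65
position: [0.5548, 0.2068, 0.2294]
ee_rot: [[0.98, -0.197, -0.003], [-0.197, -0.98, -0.001], [-0.003, 0.001, -1.0]]
force: [0.8, -0.8, 0.6]
finger_gap: 0.0598
grip_force: 0.0
clock: 3.02
position: [0.5544, 0.2881, 0.1479]
ee_rot: [[0.98, -0.198, -0.005], [-0.198, -0.98, -0.003], [-0.005, 0.004, -1.0]]
force: [0.6, -0.7, 0.2]
finger_gap: 0.0595
grip_force: 0.0
[0.5544 0.2881 0.1479] [-0.2455  0.4681 -0.3934  1.4678  0.1823  1.248  -2.4293]
yel [316.     280.9653] 403 [[0.5188 0.2977 0.025 ]]
red [315.3191 352.6383] 47 [[0.4492 0.3125 0.015 ]]
dark [316.5896 215.408 ] 2995 ((566.6781616210938, 287.41912841796875), (18.749500274658203, 84.90516662597656), 78.32605743408203)
```

View pics/w2.png

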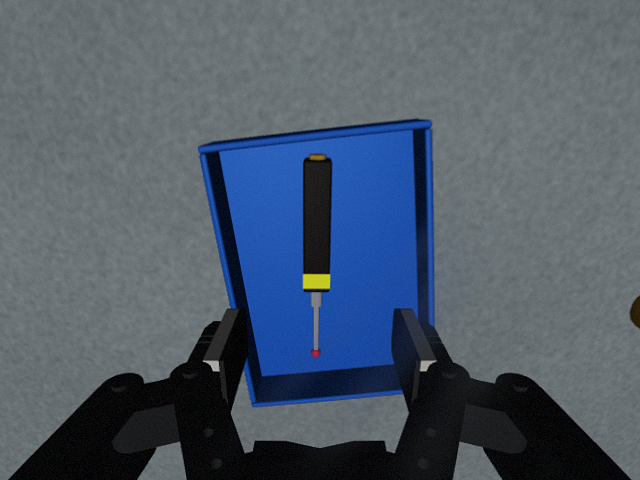

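The stylus is centred between the fingers: yellow band at (316,281), ball at (315,353), tail at (317,157). I'll descend and grip.

```bash
python3 -m jog '[[[0.005,0.003,-0.1],[0,0,-0.003],0.6],[[0.005,0.003,-0.19],[0,0,-0.003],0.6],[[0.005,0.003,-0.25],[0,0,-0.003],0.6],[[0.005,0.003,-0.274],[0,0,-0.003],0.6],[[0.005,0.003,-0.274],[0,0,-0.003],0.6],[[0.005,0.003,-0.274],[0,0,-0.003],0],[[0.005,0.003,-0.274],[0,0,-0.003],0],[[0.005,0.003,-0.274],[0,0,-0.003],0],[[0.005,0.003,-0.274],[0,0,-0.003],0],[[0.005,0.003,-0.274],[0,0,-0.003],0]]'
```

```text
clock: 4.32
position: [0.5599, 0.2909, 0.0164]
ee_rot: [[0.979, -0.205, 0.003], [-0.205, -0.979, 0.001], [0.003, -0.002, -1.0]]
force: [-0.4, -1.0, 6.8]
finger_gap: 0.018
grip_force: 60.2
```

```bash
python3 -m jog '[[[0,0,0.06],[0,0,0],0],[[0,0,0.16],[0,0,0],0],[[0,0,0.28],[0,0,0],0],[[0,0,0.4],[0,0,0],0],[[0,0,0.4],[0,0,0],0],[[0,0,0.4],[0,0,0],0]]'
python3 - <<'E'
from h import *
np.set_printoptions(precision=4,suppress=True)
s=read_state();m=viewer.camera_model("wrist"); im,d=viewer.snapshot("wrist"); cv2.imwrite("pics/w3.png",im)
print(s["position"],s["force"],s["joint_positions"])
for nm,lo,hi in(("yel",(22,120,80),(35,255,255)),("red",(165,100,60),(180,255,255)),("red",(0,120,60),(8,255,255))):
    for c_,a,_ in blobs(hsv(im,lo,hi),15): print(nm,c_,a,d[int(c_[1]),int(c_[0])],onz(m,[c_],s["position"][2]+.004))
E
```

```text
clock: 5.08
position: [0.5584, 0.2903, 0.2142]
ee_rot: [[0.979, -0.204, 0.0], [-0.204, -0.979, -0.0], [0.0, 0.0, -1.0]]
force: [-0.5, -0.4, -1.5]
finger_gap: 0.018
grip_force: 59.3
[0.5584 0.2903 0.2142] [-0.5218 -0.4055 -1.5191] [-0.2474  0.4313 -0.3991  1.3685  0.1667  1.3744 -2.4225]
yel [318.2424 212.197 ] 66 0.14271672 [[0.6069 0.281  0.2182]]
yel [617.7045 273.8864] 44 0.36911112 [[0.5573 0.1668 0.2182]]
yel [629.1667 286.2222] 18 0.372759 [[0.5505 0.1614 0.2182]]
yel [603.8974 297.    ] 39 0.37579942 [[0.5478 0.1722 0.2182]]
yel [625.7619 294.7619] 21 0.37434056 [[0.5467 0.1626 0.2182]]
yel [615.449  299.8367] 49 0.37650913 [[0.5453 0.167  0.2182]]
yel [319.503  416.4134] 1016 0.16740955 [[0.5132 0.3    0.2182]]
```

View pics/w3.png

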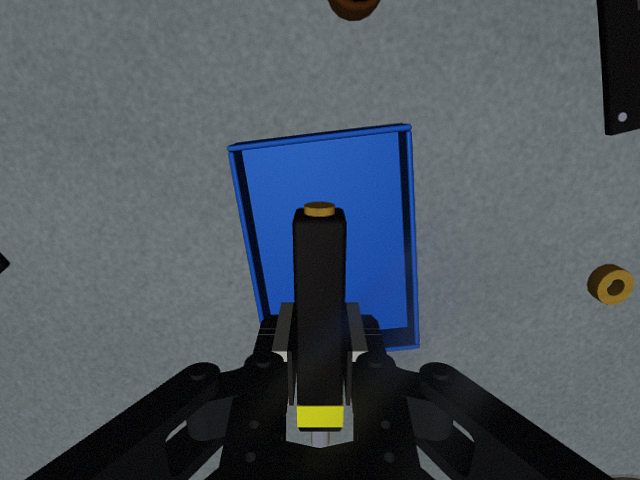

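Stylus held: button at (319,209), yellow band at (320,416). I'll use depth along the handle's top face to get the in-hand pose.

```bash
cat > hand.py <<'E'
from h import *
np.set_printoptions(precision=4,suppress=True)
s=read_state();m=viewer.camera_model("wrist"); im,d=viewer.snapshot("wrist")
p,R=s["position"],s["ee_rot"]
def pts(uv):
    o,r=ray(m,uv); z=np.array([d[int(v),int(u)] for u,v in uv]); return o+r*z[:,None]
rows=[(u,v) for v in range(222,400,6) for u in (308,314,320,326,332) if 0<d[v,u]<.25]
L=(pts(rows)-p)@R
# split handle pieces: fit tool z against tool x
c=np.polyfit(L[:,0],L[:,2],1); res=L[:,2]-np.polyval(c,L[:,0]); ok=abs(res)<3*np.median(abs(res))+1e-4
c=np.polyfit(L[ok,0],L[ok,2],1); print("top face: slope, tool z at x=0",c,"rms",np.std(res[ok]),ok.sum(),"x range",L[:,0].min(),L[:,0].max())
y=hsv(im,(22,120,80),(35,255,255)); 
for b,a,k in blobs(y,30):
    if abs(b[0]-320)<20:
        v,u=np.nonzero(k); Q=(pts(np.c_[u,v])-p)@R; print("blob",b,a,"tool xyz min/med/max",Q.min(0),np.median(Q,0),Q.max(0))
E
python3 hand.py
```

```text
top face: slope, tool z at x=0 [ 0.0043 -0.0082] rms 0.0005639113625452369 149 x range -0.031268702078528984 0.046805893726768355
blob [321.8197 212.1639] 61 tool xyz min/med/max [ 0.048  -0.0024 -0.0055] [ 0.0492  0.0002 -0.0037] [ 0.0512  0.0032 -0.0025]
blob [319.4798 416.4227] 1015 tool xyz min/med/max [-0.0504 -0.0104 -0.1422] [-0.0421 -0.0005 -0.0084] [ 0.0844  0.0098 -0.0061]
```

```bash
python3 -m jog '[[[0.01,-0.1,0.02],[0,0,0.03],0],[[0.02,-0.22,0.022],[0,0,0.06],0],[[0.03,-0.34,0.022],[0,0,0.09],0],[[0.04,-0.46,0.022],[0,0,0.124],0],[[0.053,-0.56,0.022],[0,0,0.124],0],[[0.053,-0.634,0.022],[0,0,0.124],0],[[0.053,-0.634,0.022],[0,0,0.124],0]]'
python3 -m jog '[[[0,0,0],[0.004,-0.08,0],0],[[0,0,0],[0.009,-0.16,0],0],[[0,0,0],[0.013,-0.24,0],0],[[0,0,0],[0.0173,-0.315,0],0],[[0,0,0],[0.0173,-0.315,0],0],[[0,0,0],[0.0173,-0.315,0],0]]'
python3 - <<'E'
from h import *
np.set_printoptions(precision=4,suppress=True)
s=read_state(); R=s["ee_rot"]; t=-.66; c,q=np.cos(.055),np.sin(.055)
X=np.array([np.cos(.66)*c,np.cos(.66)*q,np.sin(.66)]);Y=np.array([q,-c,0]);W=np.c_[X,Y,np.cross(X,Y)]
print(s["position"],s["joint_positions"],"rot err",cv2.Rodrigues(W@R.T)[0].ravel())
tcp=np.array([.639,-.0245,.100])-W@[-.0015,0,.0018]
for b in(.06,.03,.003,0): print(b,(tcp-b*W[:,2]), (tcp-b*W[:,2]-s["position"])/.5)
for n in("scene",):
    im,d=viewer.snapshot(n); cv2.imwrite("pics/s4.png",cv2.resize(im[120:360,180:480],None,fx=2.5,fy=2.5))
E
```

```text
clock: 6.05
position: [0.5842, -0.0317, 0.2233]
ee_rot: [[0.999, 0.047, -0.003], [0.047, -0.999, -0.002], [-0.004, 0.001, -1.0]]
force: [0.2, 0.4, -0.8]
finger_gap: 0.018
grip_force: 59.3
clock: 6.8
position: [0.5859, -0.0256, 0.2261]
ee_rot: [[0.789, 0.056, 0.612], [0.043, -0.998, 0.035], [0.613, -0.001, -0.79]]
force: [0.7, -0.0, 0.9]
finger_gap: 0.018
grip_force: 59.4
[ 0.5859 -0.0256  0.2261] [ 0.3521 -0.1039 -0.3117  2.107  -0.1856  0.4822 -1.3489] rot err [-0.001  -0.0007 -0.0006]
0.06 [ 0.6023 -0.0265  0.1497] [ 0.033  -0.0018 -0.1526]
0.03 [ 0.6207 -0.0255  0.126 ] [ 0.0697  0.0003 -0.2   ]
0.003 [ 0.6372 -0.0246  0.1047] [ 0.1027  0.0021 -0.2427]
0 [ 0.6391 -0.0245  0.1023] [ 0.1064  0.0023 -0.2474]
```

View pics/s4.png

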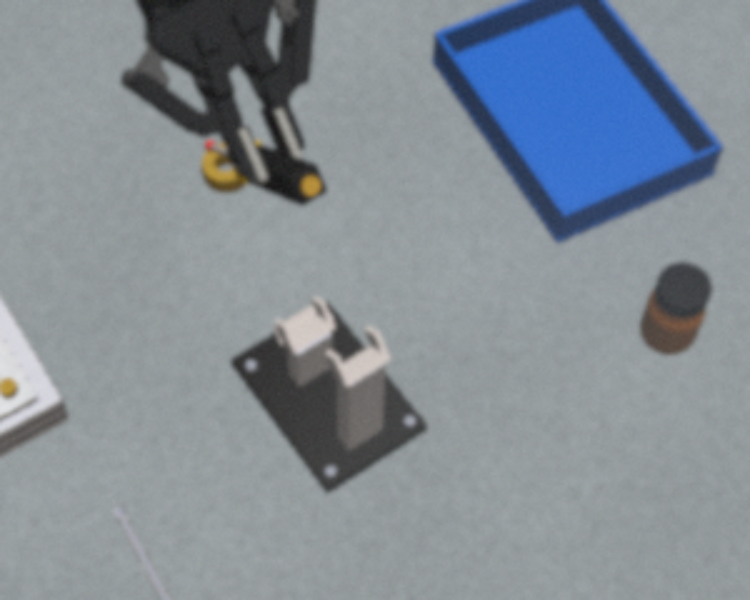

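The stylus is tilted, tip low toward the robot, and the saddles are empty at (305,325) and (360,360). Inserting now.

```bash
python3 -m jog '[[[0.016,-0.001,-0.08],[0,0,0],0],[[0.033,-0.002,-0.153],[0,0,0],0],[[0.05,-0.001,-0.175],[0,0,0],0],[[0.07,0,-0.2],[0,0,0],0],[[0.088,0.001,-0.222],[0,0,0],0],[[0.1,0.002,-0.239],[0,0,0],0],[[0.1,0.002,-0.239],[0,0,0],0],[[0.1,0.002,-0.239],[0,0,0],0],[[0.1,0.002,-0.239],[0,0,0],0]]'
python3 - <<'E'
from h import *
np.set_printoptions(precision=4,suppress=True)
s=read_state(); print(s["position"],s["force"],s["joint_positions"])
I=[]
for n,sl in(("scene",(slice(220,320),slice(255,375))),("top",(slice(165,265),slice(285,405)))):
    im,d=viewer.snapshot(n); I.append(cv2.resize(im[sl],(400,334) if 0 else None,fx=3.3,fy=3.3,interpolation=2))
cv2.imwrite("pics/p5.png",np.hstack(I))
E
```

```text
clock: 7.98
position: [0.6353, -0.0257, 0.1064]
ee_rot: [[0.788, 0.054, 0.613], [0.042, -0.999, 0.034], [0.614, -0.001, -0.789]]
force: [-0.2, 0.3, -0.6]
finger_gap: 0.0179
grip_force: 59.4
[ 0.6353 -0.0257  0.1064] [-0.2021  0.2601 -0.6354] [ 0.2668  0.1782 -0.271   2.1357  0.0232  0.1737 -1.5224]
```

View pics/p5.png

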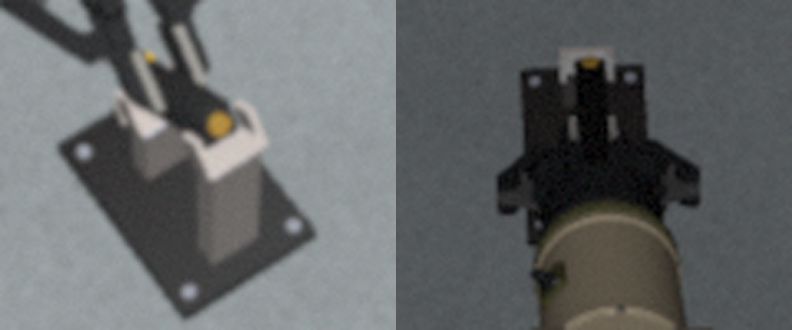

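The handle is centred between both saddles: button at (219,124) in the left panel, (590,62) in the right. I'll lower the last 5 mm and watch the force.

```bash
python3 -m jog '[[[0.004,0.001,-0.004],[0,0,0],0],[[0.007,0.002,-0.0075],[0,0,0],0],[[0.008,0.002,-0.009],[0,0,0],0],[[0.008,0.002,-0.009],[0,0,0],0]]'
```

```text
clock: 8.57
position: [0.6389, -0.0246, 0.1016]
ee_rot: [[0.788, 0.054, 0.613], [0.042, -0.999, 0.034], [0.614, -0.0, -0.789]]
force: [-8.0, -0.1, 7.8]
finger_gap: 0.0179
grip_force: 60.7
```

```bash
python3 -m jog '[[[-0.001,0,0.001],[0,0,0],0],[[-0.001,0,0.001],[0,0,0],0.25],[[-0.001,0,0.001],[0,0,0],0.45],[[-0.001,0,0.001],[0,0,0],0.45],[[-0.02,-0.001,0.025],[0,0,0],0.45],[[-0.06,-0.003,0.077],[0,0,0],0.45],[[-0.12,-0.006,0.16],[0,0,0],0.45],[[-0.12,-0.006,0.16],[0,0,0],0.45]]'
python3 - <<'E'
from h import *
np.set_printoptions(precision=4,suppress=True)
s=read_state(); print(s["position"],s["force"])
im,d=viewer.snapshot("scene");cv2.imwrite("pics/s6.png",im); m=viewer.camera_model("scene")
for nm,lo,hi,z in(("yel",(22,120,100),(35,255,255),.08),("brass",(10,120,60),(22,255,255),.132),("red",(165,90,60),(180,255,255),.033),("red",(0,120,60),(8,255,255),.033)):
    k=np.zeros(d.shape,bool); k[200:320,240:370]=hsv(im,lo,hi)[200:320,240:370]
    for c,a,_ in blobs(k,2): print(nm,c,a,onz(m,[c],z))
E
```

```text
clock: 9.57
position: [0.5797, -0.0282, 0.1855]
ee_rot: [[0.784, 0.053, 0.618], [0.043, -0.999, 0.032], [0.619, 0.002, -0.786]]
force: [0.4, -0.3, -0.4]
finger_gap: 0.0386
grip_force: 0.0
[ 0.5797 -0.0282  0.1855] [ 0.4143 -0.2692 -0.4141]
yel [296.7436 242.0513] 39 [[ 0.5987 -0.0276  0.08  ]]
brass [299.  239.2] 5 [[ 0.6234 -0.0358  0.132 ]]
brass [301.3333 241.3333] 3 [[ 0.629  -0.0346  0.132 ]]
brass [292.4 244. ] 5 [[ 0.6256 -0.05    0.132 ]]
brass [296.4286 244.7143] 7 [[ 0.6303 -0.045   0.132 ]]
brass [322.1667 259.7143] 42 [[ 0.6772 -0.0236  0.132 ]]
```

Stylus lies in the rest (button at ≈(.677,-.024)). Now I'll right the tool to vertical above the handle for a pen grip.

```bash
python3 -m jog '[[[0,0,0.04],[-0.004,0.08,0],0.45],[[0.03,0.002,0.08],[-0.009,0.16,0],0.45],[[0.08,0.005,0.08],[-0.013,0.24,0],0.45],[[0.117,0.007,0.06],[-0.0173,0.315,0],0.45],[[0.117,0.007,0.04],[-0.0173,0.315,0],0.45],[[0.117,0.007,0.04],[-0.0173,0.315,0],0.45],[[0.117,0.007,0.04],[-0.0173,0.315,0],0.45]]'
python3 - <<'E'
from h import *
np.set_printoptions(precision=4,suppress=True)
s=read_state(); print(s["position"],s["joint_positions"]); m=viewer.camera_model("wrist")
im,d=viewer.snapshot("wrist");cv2.imwrite("pics/w7.png",im)
for nm,lo,hi,z in(("yel",(22,120,60),(35,255,255),.078),("brass",(12,100,50),(24,255,255),.131)):
    for c,a,_ in blobs(hsv(im,lo,hi),40): print(nm,c,a,d[int(c[1]),int(c[0])],onz(m,[c],z))
E
```

```text
clock: 10.5
position: [0.6371, -0.0241, 0.2028]
ee_rot: [[0.999, 0.054, 0.003], [0.054, -0.999, -0.001], [0.003, 0.001, -1.0]]
force: [-0.2, -0.7, -0.0]
finger_gap: 0.0386
grip_force: 0.0
[ 0.6371 -0.0241  0.2028] [ 0.2978  0.4601 -0.4455  1.3624  0.1983  1.3599 -1.6647]
yel [320.1218 283.7815] 238 0.28776228 [[ 0.5983 -0.0268  0.078 ]]
brass [16.2752 86.1498] 327 0.27415082 [[0.7294 0.1452 0.131 ]]
brass [319.9971 193.6968] 343 0.2161259 [[ 0.6783 -0.0221  0.131 ]]
brass [320.3871 283.8508] 248 0.28776228 [[ 0.6226 -0.0255  0.131 ]]
brass [533.1053 344.1316] 152 0.34441984 [[ 0.5859 -0.169   0.131 ]]
brass [275.3038 407.9191] 655 0.42231455 [[0.5258 0.0007 0.131 ]]
```

View pics/w7.png

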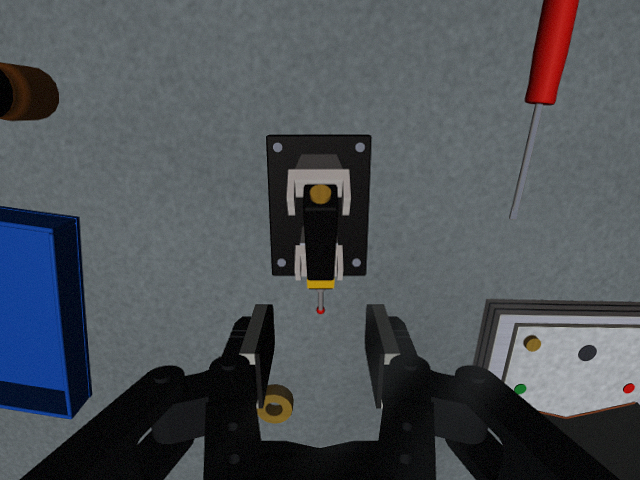

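Stylus lies straight in both saddles: button (320,194), yellow (320,284), ball (320,311). It is centred under the fingers, so I'll descend and grip.

```bash
python3 -m jog '[[[0,0,-0.08],[0,0,0],0.45],[[0,0,-0.16],[0,0,0],0.45],[[0,0,-0.215],[0,0,0],0.45],[[0,0,-0.234],[0,0,0],0.45],[[0,0,-0.234],[0,0,0],0.45],[[0,0,-0.234],[0,0,0],0.45],[[0,0,-0.234],[0,0,0],0],[[0,0,-0.234],[0,0,0],0],[[0,0,-0.234],[0,0,0],0],[[0,0,-0.234],[0,0,0],0]]'
```

```text
clock: 11.8
position: [0.6384, -0.0242, 0.0859]
ee_rot: [[0.999, 0.054, 0.002], [0.054, -0.999, -0.0], [0.002, 0.0, -1.0]]
force: [-1.8, -0.8, 7.0]
finger_gap: 0.0193
grip_force: 59.4
```

```bash
python3 -m jog '[[[0,0,0.02],[0,0,0],0],[[0,0,0.08],[0,0,0],0],[[0,0,0.18],[0,0,0],0],[[0,0,0.28],[0,0,0],0],[[0,0,0.28],[0,0,0],0],[[0,0,0.28],[0,0,0],0]]'
cat > pen.py <<'E'
from h import *
np.set_printoptions(precision=4,suppress=True)
s=read_state(); p,R=s["position"],s["ee_rot"]; m=viewer.camera_model("wrist"); im,d=viewer.snapshot("wrist")
M2=viewer.camera_model("scene"); i2,d2=viewer.snapshot("scene")
print(p,s["force"])
def red(im): return hsv(im,(165,100,60),(180,255,255))|hsv(im,(0,120,60),(8,255,255))
o,r=ray(m,[(320,240)])
for b,a,k in blobs(red(im),15):
    z=d[int(b[1]),int(b[0])]; o,r=ray(m,[b]); print("wrist red",b,a,z,"tool",((o+r*z)[0]-p)@R)
for b,a,k in blobs(red(i2),3): print("scene red",b,a)
for b,a,k in blobs(hsv(im,(12,100,50),(35,255,255)),60):
    z=np.median(d[k]); o,r=ray(m,[b]); P=((o+r*z)[0]-p)@R
    if abs(P).max()<.12: print("yel/brass",b,a,z,"tool",P)
L=[]
for v in range(150,420,5):
  for u in (312,316,320,324,328):
    if 0<d[v,u]<.32 and im[v,u].max()<80:
        o,r=ray(m,[(u,v)]); L.append(((o+r*d[v,u])[0]-p)@R)
L=np.array(L); ok=(abs(L[:,0])<.06)&(L[:,2]<.03)&(L[:,2]>-.08)&(abs(L[:,1])<.008); L=L[ok]
c=np.polyfit(L[:,0],L[:,2],1)
for _ in range(5):
    e=L[:,2]-np.polyval(c,L[:,0]); g=abs(e)<max(.001,2*np.median(abs(e))); c=np.polyfit(L[g,0],L[g,2],1)
print("top line slope",c,"elev",np.arctan(-c[0]),g.sum(),len(L))
cv2.imwrite("pics/pen.png",im)
E
python3 pen.py
```

```text
clock: 12.55
position: [0.6374, -0.0241, 0.2242]
ee_rot: [[0.999, 0.054, -0.0], [0.054, -0.999, -0.0], [-0.0, 0.0, -1.0]]
force: [-0.6, -0.1, -1.4]
finger_gap: 0.0188
grip_force: 58.5
[ 0.6374 -0.0241  0.2242] [-0.6453 -0.061  -1.3641]
wrist red [538.6228  49.891 ] 3009 0.3056083 tool [0.1372 0.1809 0.1988]
wrist red [613.9625 374.6125] 80 0.38969764 tool [-0.173   0.3132  0.1813]
wrist red [319.9524 401.3333] 63 0.23780835 tool [-0.0858  0.0003  0.0508]
scene red [35.6433 26.6909] 799
scene red [111.  284.5] 18
scene red [594.193  322.6345] 342
scene red [265.7506 396.2015] 814
yel/brass [318.5792 279.9636] 1509 0.10632107 tool [ 0.0406 -0.0004 -0.0449]
yel/brass [320.4371 389.9106] 302 0.17793664 tool [-0.0378  0.0004  0.0039]
top line slope [-0.7731 -0.0252] elev 0.6580935310092632 73 86
```

Held like a pen: ball centre in the tool frame ≈ (-88.3, 0, 53.7) mm, elevation 0.655, and the length checks out (162 mm against 163). I'll go to a hover near the seam start.

```bash
python3 -m jog '[[[-0.02,-0.1,-0.01],[0,0,-0.016],0],[[-0.04,-0.2,-0.02],[0,0,-0.016],0],[[-0.06,-0.3,-0.04],[0,0,-0.016],0],[[-0.07,-0.409,-0.05],[0,0,-0.016],0],[[-0.09,-0.409,-0.09],[0,0,-0.016],0],[[-0.12,-0.409,-0.15],[0,0,-0.016],0],[[-0.143,-0.409,-0.205],[0,0,-0.016],0],[[-0.153,-0.409,-0.223],[0,0,-0.016],0],[[-0.153,-0.409,-0.223],[0,0,-0.016],0],[[-0.153,-0.409,-0.223],[0,0,-0.016],0]]'
python3 pen.py; cp pics/pen.png pics/pen8.png
```

```text
clock: 13.9
position: [0.5622, -0.2286, 0.114]
ee_rot: [[1.0, 0.021, 0.002], [0.021, -1.0, -0.0], [0.002, 0.0, -1.0]]
force: [-0.2, -0.1, -0.4]
finger_gap: 0.0188
grip_force: 58.8
[ 0.5622 -0.2286  0.114 ] [-0.1556 -0.1137 -0.371 ]
wrist red [489.6782 375.7723] 202 0.25533834 tool [-0.0828  0.1154  0.0703]
wrist red [319.8472 401.6806] 72 0.23797445 tool [-0.0861  0.0002  0.0508]
scene red [35.2813 26.3781] 775
scene red [111.0526 284.3684] 19
scene red [594.5371 322.4332] 337
scene red [265.7178 396.0969] 815
yel/brass [318.6319 280.0917] 1494 0.10637827 tool [ 0.0405 -0.0005 -0.0448]
yel/brass [509.5501 308.3209] 349 0.23307064 tool [-0.0286  0.1173  0.0653]
yel/brass [319.5765 390.0996] 281 0.177973 tool [-0.0379 -0.0001  0.004 ]
top line slope [-0.7685 -0.0252] elev 0.6552074857169825 75 91
```

View pics/pen8.png

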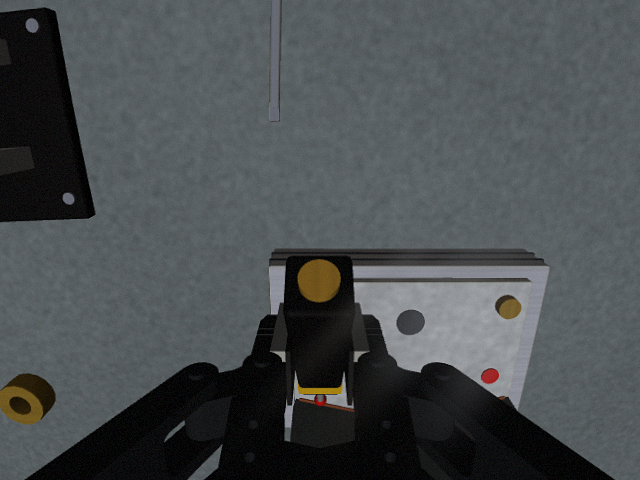

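Ball at (320,401), with the copper line running just behind it from (297,400) to (352,408). I'll measure ball and seam in this same picture.

Run:
```python
from h import *
np.set_printoptions(precision=4,suppress=True)
s=read_state();p,R=s["position"],s["ee_rot"];m=viewer.camera_model("wrist"); im=cv2.imread("pics/pen8.png"); f=im.astype(int)
d=viewer.snapshot("wrist")[1]
uv=[]
for u in list(range(297,312))+list(range(330,353)):
    r=np.arange(394,418); w=np.clip(f[r,u,2]-f[r,u,0]-10,0,None)
    if w.sum()>20: uv.append((u,(r*w).sum()/w.sum()))
uv=np.array(uv); P=onz(m,uv,.043); c=np.polyfit(P[:,1],P[:,0],1); e=P[:,0]-np.polyval(c,P[:,1]); g=abs(e)<.0006; c=np.polyfit(P[g,1],P[g,0],1)
print(len(P),g.sum(),"slope",c[0],"expect",np.tan(.253-.02),"rms",e[g].std())
ball=p+R@[-.0884,.0003,.0538]; print("ball",ball,"seam x at ball y",np.polyval(c,ball[1]),"at -.2303",np.polyval(c,-.2303))
# plate height by depth around dots
for (u,v) in((470,375),(480,340),(440,300),(500,350)):
    o,r=ray(m,[(u,v)]); print("plate z",(o+r*d[v,u])[0])
```

```text
36 36 slope 0.23832507624938976 expect 0.23731006558160606 rms 7.769671910298499e-05
ball [ 0.4739 -0.2308  0.06  ] seam x at ball y 0.45727428662130654 at -.2303 0.45738764586119146
plate z [ 0.4817 -0.3326  0.0424]
plate z [ 0.5097 -0.3345  0.0429]
plate z [ 0.5382 -0.3043  0.0425]
plate z [ 0.5025 -0.349   0.0435]
```

```bash
cat > probe.py <<'E'
from h import *
np.set_printoptions(precision=4,suppress=True)
F=[];B=[]
for i in range(6):
    s=read_state(); p,R=s["position"],s["ee_rot"]; m=viewer.camera_model("wrist"); im,d=viewer.snapshot("wrist"); F.append(s["force"])
    k=hsv(im,(165,80,50),(180,255,255))|hsv(im,(0,100,50),(8,255,255)); k[:,:300]=0;k[:,340:]=0;k[:385]=0;k[420:]=0
    b=max(blobs(k,8),key=lambda q:q[1]); z=np.median(d[k&(d>0)]); o,r=ray(m,[b[0]]); B.append(np.r_[((o+r*z)[0]-p)@R+[-.0026,0,.003],b[0],z])
F=np.array(F);B=np.array(B)
print("clock",s["clock"],"tcp",p,"F",F.mean(0),"sd",F.std(0)); b=B.mean(0)
print("ball tool",b[:3],"uv",b[3:5],"depth",b[5],"world",p+R@b[:3])
E
python3 probe.py
python3 -m jog '[[[-0.01,0.001,-0.01],[0,0,0],0],[[-0.02,0.001,-0.02],[0,0,0],0],[[-0.027,0.001,-0.0275],[0,0,0],0],[[-0.027,0.001,-0.0275],[0,0,0],0],[[-0.027,0.001,-0.0275],[0,0,0],0]]'
python3 probe.py
```

```text
clock 14.3 tcp [ 0.5613 -0.2286  0.113 ] F [-0.2055 -0.2179 -0.9691] sd [0.3676 0.4479 0.1806]
ball tool [-0.0903  0.      0.0558] uv [319.5233 401.3909] depth 0.2403620034456253 world [ 0.471  -0.2305  0.0571]
clock: 14.98
position: [0.5478, -0.2281, 0.0994]
ee_rot: [[1.0, 0.02, 0.001], [0.02, -1.0, -0.0], [0.001, 0.0, -1.0]]
force: [-0.1, 0.4, 2.1]
finger_gap: 0.0189
grip_force: 59.0
clock 15.225 tcp [ 0.5477 -0.2282  0.0992] F [-0.7136  0.2671  2.2588] sd [0.4787 0.2559 0.5097]
ball tool [-0.0885  0.0002  0.0536] uv [319.7535 401.5559] depth 0.23768052955468497 world [ 0.4592 -0.2301  0.0456]
```

Plate contact now (fz +3 N, about 2.7 mm in) but no wall force yet. I'll feel towards the wall.

```bash
python3 -m jog '[[[-0.0015,0,0],[0,0,0],0],[[-0.003,0,0],[0,0,0],0],[[-0.003,0,0],[0,0,0],0],[[-0.003,0,0],[0,0,0],0]]' | grep -E "pos|force"
python3 probe.py
python3 -m jog '[[[-0.0015,0,0],[0,0,0],0],[[-0.003,0,0],[0,0,0],0],[[-0.003,0,0],[0,0,0],0],[[-0.003,0,0],[0,0,0],0]]'| grep -E "pos|force"
python3 probe.py
```

```text
position: [0.5463, -0.2281, 0.099]
force: [1.1, 0.7, 1.6]
grip_force: 59.0
clock 16.025 tcp [ 0.5462 -0.2281  0.099 ] F [0.8566 0.222  0.9044] sd [0.3938 0.4784 0.5678]
ball tool [-0.0871  0.0002  0.0532] uv [319.7466 400.2625] depth 0.23681663225094476 world [ 0.4591 -0.2301  0.0458]
position: [0.5448, -0.2281, 0.099]
force: [3.7, -0.1, -1.1]
grip_force: 58.8
clock 16.825 tcp [ 0.5447 -0.2281  0.099 ] F [ 2.9636  0.2026 -1.1159] sd [0.4696 0.3444 0.367 ]
ball tool [-0.0862  0.      0.0531] uv [319.5569 399.1658] depth 0.2364712506532669 world [ 0.4585 -0.2299  0.0459]
```

Balanced contact at TCP x ≈ 0.546: wall about 1.1 N, plate about 1.9 N, spring about 4 mm in. I'll set this, with a 3 mm run-in before the start.

```bash
python3 -m jog '[[[0.0024,0.002,0],[0,0,0],0],[[0.0035,0.006,0],[0,0,0],0],[[0.0035,0.006,0],[0,0,0],0]]' | grep -E "pos|force"
python3 probe.py
```

```text
position: [0.5463, -0.225, 0.0991]
force: [2.4, 0.5, 0.6]
grip_force: 58.8
clock 17.5 tcp [ 0.5462 -0.2251  0.099 ] F [ 1.5748 -1.0037  0.3784] sd [0.4459 0.7289 0.2702]
ball tool [-0.0866  0.0003  0.053 ] uv [320.0147 399.8967] depth 0.2365055059393247 world [ 0.4596 -0.2271  0.046 ]
```

```bash
python3 -m jog '[[[-0.0014,-0.0058,0],[0,0,0],0],[[-0.0028,-0.0117,0],[0,0,0],0],[[-0.0042,-0.0175,0],[0,0,0],0],[[-0.0055,-0.0234,0],[0,0,0],0],[[-0.0069,-0.0292,0],[0,0,0],0],[[-0.0083,-0.035,0],[0,0,0],0],[[-0.0097,-0.0409,0],[0,0,0],0],[[-0.0111,-0.0467,0],[0,0,0],0],[[-0.0125,-0.0525,0],[0,0,0],0],[[-0.0139,-0.0584,0],[0,0,0],0]]'
```

```text
clock: 18.8
position: [0.5394, -0.2545, 0.099]
ee_rot: [[1.0, 0.02, 0.0], [0.02, -1.0, 0.0], [0.0, -0.0, -1.0]]
force: [1.2, 0.3, -0.2]
finger_gap: 0.0188
grip_force: 58.8
```

```bash
python3 -m jog '[[[-0.0014,-0.0058,0],[0,0,0],0],[[-0.0028,-0.0117,0],[0,0,0],0],[[-0.0042,-0.0175,0],[0,0,0],0],[[-0.0055,-0.0234,0],[0,0,0],0],[[-0.0069,-0.0292,0],[0,0,0],0],[[-0.0083,-0.035,0],[0,0,0],0],[[-0.0097,-0.0409,0],[0,0,0],0],[[-0.0111,-0.0467,0],[0,0,0],0],[[-0.0125,-0.0525,0],[0,0,0],0],[[-0.0139,-0.0584,0],[0,0,0],0]]'
```

```text
clock: 20.05
position: [0.5324, -0.2837, 0.099]
ee_rot: [[1.0, 0.02, 0.0], [0.02, -1.0, 0.0], [0.0, -0.0, -1.0]]
force: [0.8, 0.2, 0.1]
finger_gap: 0.019
grip_force: 58.8
```

```bash
python3 -m jog '[[[-0.0014,-0.006,0],[0,0,0],0],[[0.0002,-0.0118,0],[0,0,0],0],[[0.0018,-0.0176,0],[0,0,0],0],[[0.0034,-0.0233,0],[0,0,0],0],[[0.0051,-0.0291,0],[0,0,0],0],[[0.0067,-0.0349,0],[0,0,0],0],[[0.0083,-0.0407,0],[0,0,0],0],[[0.0099,-0.0464,0],[0,0,0],0],[[0.0115,-0.0522,0],[0,0,0],0],[[0.0132,-0.058,0],[0,0,0],0]]'
```

```text
clock: 21.3
position: [0.5391, -0.3127, 0.099]
ee_rot: [[1.0, 0.02, 0.0], [0.02, -1.0, 0.0], [0.0, -0.0, -1.0]]
force: [1.4, 2.4, 1.4]
finger_gap: 0.019
grip_force: 58.8
```

```bash
sed 's/range(6)/range(1)/' probe.py > probe1.py; python3 probe1.py
```

```text
clock 21.3 tcp [ 0.5391 -0.3127  0.099 ] F [1.417  2.3541 1.3688] sd [0. 0. 0.]
ball tool [-0.087  -0.      0.0532] uv [319.4133 400.0933] depth 0.23681184649467468 world [ 0.4521 -0.3144  0.0458]
```

```bash
python3 -m jog '[[[0.0016,-0.0058,0],[0,0,0],0],[[0.0032,-0.0116,0],[0,0,0],0],[[0.0049,-0.0173,0],[0,0,0],0],[[0.0065,-0.0231,0],[0,0,0],0],[[0.0081,-0.0289,0],[0,0,0],0],[[0.0097,-0.0347,0],[0,0,0],0],[[0.0113,-0.0405,0],[0,0,0],0],[[0.0129,-0.0462,0],[0,0,0],0],[[0.0146,-0.052,0],[0,0,0],0],[[0.0162,-0.0578,0],[0,0,0],0]]'
```

```text
clock: 22.6
position: [0.5472, -0.3416, 0.099]
ee_rot: [[1.0, 0.02, 0.0], [0.02, -1.0, 0.0], [0.0, -0.0, -1.0]]
force: [0.6, 1.2, 0.2]
finger_gap: 0.0191
grip_force: 58.8
```

```bash
python3 -m jog '[[[0.0016,-0.0058,0],[0,0,0],0],[[0.0032,-0.0116,0],[0,0,0],0],[[0.0032,-0.0116,0],[0,0,0],0]]'; python3 probe1.py
```

```text
clock: 22.98
position: [0.5488, -0.348, 0.0991]
ee_rot: [[1.0, 0.02, 0.0], [0.02, -1.0, -0.001], [0.0, 0.001, -1.0]]
force: [1.4, -0.6, 0.6]
finger_gap: 0.0191
grip_force: 58.8
clock 22.975 tcp [ 0.5488 -0.348   0.0991] F [ 1.4071 -0.5716  0.6224] sd [0. 0. 0.]
ball tool [-0.0867  0.0002  0.0531] uv [319.7662 399.7922] depth 0.23664291203022003 world [ 0.4621 -0.35    0.0459]
```

Trace complete, past the red end, with the spring still about 4 mm in. I'll retract and return to above the rest.

```bash
python3 -m jog '[[[0.03,0,0.025],[0,0,0],0],[[0.08,0,0.1],[0,0,0],0],[[0.1,0,0.2],[0,0,0.005],0],[[0.11,0.1,0.24],[0,0,0.01],0],[[0.13,0.22,0.24],[0,0,0.016],0],[[0.15,0.34,0.24],[0,0,0.016],0],[[0.17,0.46,0.24],[0,0,0.016],0],[[0.18,0.58,0.24],[0,0,0.016],0],[[0.18,0.648,0.24],[0,0,0.016],0],[[0.18,0.648,0.24],[0,0,0.016],0]]'
python3 -m jog '[[[0,0,-0.05],[0,0,0],0],[[0,0,-0.12],[0,0,0],0],[[0,0,-0.18],[0,0,0],0],[[0,0,-0.18],[0,0,0],0],[[0,0,-0.18],[0,0,0],0]]'
python3 - <<'E'
from h import *
np.set_printoptions(precision=5,suppress=True)
s=read_state(); print(s["position"],s["force"],s["ee_rot"][:,0])
E
```

```text
clock: 24.28
position: [0.6382, -0.0187, 0.2189]
ee_rot: [[0.998, 0.06, -0.001], [0.06, -0.998, 0.001], [-0.001, -0.001, -1.0]]
force: [0.3, -1.1, -1.4]
finger_gap: 0.0187
grip_force: 58.9
clock: 24.9
position: [0.6393, -0.0241, 0.1303]
ee_rot: [[0.999, 0.053, 0.001], [0.053, -0.999, -0.0], [0.001, 0.0, -1.0]]
force: [0.8, -0.3, -1.3]
finger_gap: 0.0191
grip_force: 58.8
[ 0.63933 -0.0241   0.1303 ] [ 0.75596 -0.28545 -1.29573] [0.99861 0.05273 0.0013 ]
```

```bash
python3 pen.py | grep -v scene
```

```text
[ 0.6393 -0.0241  0.1303] [ 0.756  -0.2855 -1.2957]
wrist red [611.8581  50.4674] 3997 0.2236021 tool [0.1248 0.1799 0.1079]
wrist red [319.8594 401.3281] 64 0.23881549 tool [-0.0865  0.0003  0.0516]
yel/brass [318.6098 280.0668] 1512 0.10632652 tool [ 0.0405 -0.0004 -0.0449]
yel/brass [320.1   390.031] 290 0.17788693 tool [-0.0378  0.0002  0.0039]
top line slope [-0.7705 -0.0252] elev 0.6564742084404774 75 97
```

In-hand pose is unchanged and the alignment is right, so I'll lower it in.

```bash
python3 -m jog '[[[0,0,-0.03],[0,0,0],0],[[0,0,-0.055],[0,0,0],0],[[0,0,-0.075],[0,0,0],0],[[0,0,-0.084],[0,0,0],0],[[0,0,-0.084],[0,0,0],0],[[0,0,-0.084],[0,0,0],0]]'
```

```text
clock: 25.75
position: [0.639, -0.0232, 0.0873]
ee_rot: [[0.999, 0.054, 0.001], [0.054, -0.999, 0.0], [0.001, -0.0, -1.0]]
force: [-0.0, -0.4, -1.0]
finger_gap: 0.019
grip_force: 58.8
```

```bash
python3 -m jog '[[[0,-0.001,-0.002],[0,0,0],0],[[0,-0.001,-0.003],[0,0,0],0],[[0,-0.001,-0.003],[0,0,0],0]]'
```

```text
clock: 26.12
position: [0.639, -0.0236, 0.0864]
ee_rot: [[0.999, 0.054, 0.001], [0.054, -0.999, 0.0], [0.001, 0.0, -1.0]]
force: [-2.6, 0.9, 3.9]
finger_gap: 0.0191
grip_force: 59.8
```

```bash
python3 -m jog '[[[0,-0.001,0],[0,0,0],0.2],[[0,-0.001,0],[0,0,0],0.45],[[0,-0.001,0],[0,0,0],0.45],[[0,-0.001,0],[0,0,0],0.45],[[0,-0.001,0.04],[0,0,0],0.45],[[0,-0.001,0.12],[0,0,0],0.45],[[0,-0.001,0.24],[0,0,0],0.45],[[0,-0.001,0.36],[0,0,0],0.45],[[0,-0.001,0.36],[0,0,0],0.45],[[0,-0.001,0.36],[0,0,0],0.45]]'
python3 - <<'E'
from h import *
np.set_printoptions(precision=4,suppress=True)
s=read_state(); print(s["position"],s["force"],s["grip_force"]); m=viewer.camera_model("wrist")
im,d=viewer.snapshot("wrist");cv2.imwrite("pics/w9.png",im)
for nm,lo,hi,z in(("yel",(22,120,60),(35,255,255),.078),("brass",(12,100,50),(24,255,255),.131),("red",(165,80,50),(180,255,255),.033),("red",(0,120,50),(8,255,255),.033)):
    for c,a,_ in blobs(hsv(im,lo,hi),15): 
        if abs(c[0]-320)<40: print(nm,c,a,onz(m,[c],z))
E
```

```text
clock: 27.38
position: [0.6387, -0.0242, 0.2665]
ee_rot: [[0.999, 0.054, 0.001], [0.054, -0.999, -0.0], [0.001, 0.0, -1.0]]
force: [-0.3, 0.4, -1.0]
finger_gap: 0.0384
grip_force: 0.0
[ 0.6387 -0.0242  0.2665] [-0.3249  0.4391 -0.9875] 0.0
yel [318.887  256.1299] 177 [[ 0.5983 -0.0259  0.078 ]]
brass [318.3158 178.7081] 209 [[ 0.678  -0.0212  0.131 ]]
brass [318.8083 256.1762] 193 [[ 0.6182 -0.0248  0.131 ]]
brass [281.7875 371.7292] 480 [[0.5091 0.0015 0.131 ]]
red [318.9167 283.2083] 24 [[ 0.5503 -0.0285  0.033 ]]
```

View pics/w9.png

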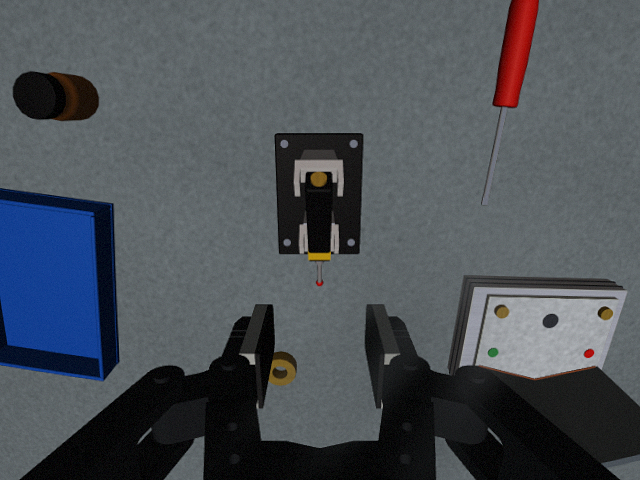

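The stylus lies in both saddles again with its tip low: button (319,179), ball (319,283). The jar, screwdriver and collar are unmoved, and the robot is clear.

```bash
python3 -c "
from workcell import workorder; print(workorder.job_done())"
```

```text
the job is handed in; nothing more can be done
None
```

Job handed in at about 27 s: the seam was traced from green to red in one pass at about 2.4 cm/s, with the spring about 4 mm in and both walls touched at every check, and the stylus is back in the leaning rest tip down, with the bystanders never approached.

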